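# Set the stop screw of a luthier's gauging fixture

### The job

Slide the brass setting block along its channel in the red fixture, fully home against the end stop, so that it lies beneath the yellow tip of the stop screw while the tip is still clear of it. Then turn the stop screw down with the T-handle driver standing in its head until the block just drags under the tip: the sprung tip touches the brass lightly, pressed in by no more than a few millimetres. Leave the block there and do not disturb the other things on the bench.

Things in the scene. Friction and masses are not known exactly. Their poses are not given: they have to be found in the camera images.
- fixture: Red cast fixture fixed to the bench, yaw varies. Origin: on the bench top below the stop screw's vertical axis. +y is the way the block slides to the end stop. Bed 100 mm wide (x), y = -200 to +70 mm, its top 18 mm above the bench. Two steel guide strips, 8 mm thick and 6 mm above the bed, inner faces at x = -22 and +22 mm, from y = -200 to +35 mm
- end_stop (a point): Foot of the end stop's face, on the bed, mid-channel, at fixture y = +30.5 mm; the stop is 60 mm wide and 10 mm high. Axes as the fixture's
- beam (a point): Top of the red beam that holds the stop screw, on the screw's axis, 90 mm above the bench. The beam is 22 mm thick (underside 68 mm above the bench), 40 mm wide (y) and runs from x = +26 mm to the column on the -x side (fixture x = -53 to -88 mm, y within 30 mm)
- gauge: Loose setting block with handle, 0.25 to 0.5 kg, lying in the channel. Brass pad 60 mm long (y), 40 wide (x), 22 high; from its -y end a dark wooden handle, 20 mm wide and 18 high, runs along the middle, its end face at y = -141 mm. Origin: centre of the pad's underside; axes as the fixture's, within the play. Home, the pad's centre lies under the stop screw. Pushing takes 1 to 5 N
- driver (a joint): Turn of stop screw and captive T-handle driver, rad: 0 = fully raised, grows clockwise seen from above, ends at 4.2; starts at 0 to 1.4. Each rad lowers screw, driver and tip by 4 mm. At 0 the free tip's underside is 48 mm above the bench; the block's top in the channel is at 40 mm. Turns with 0.08 N m (2 N at 45 mm from the axis) and stays where it is left
- driver_bar (a point): Middle of the driver's crossbar, on the screw's axis, 165 mm above the bench at joint 0. The bar is a level wooden rod 120 mm long, 14 mm thick, along this point's x axis, which is the fixture's x axis at joint 0 and turns with the joint. A 9 mm shank goes down from it to the screw's head 45 mm below; the air around is free. It can be pushed round near one end, or gripped
- tip_foot (a point): Centre of the underside of the yellow plastic stop tip, 10 mm in diameter. The tip stands 14 mm out of the screw's end and can be pressed in by up to 10 mm against a spring: 1 N before it yields, then 1 N more for each mm
- tip: The sprung yellow tip itself; origin at point tip_foot
- clamp_a: loose wooden spool clamp standing upright, 40 mm across, 106 mm tall, with a threaded rod on top; bystander. Origin: centre of its foot
- clamp_b: loose wooden spool clamp standing upright, 40 mm across, 106 mm tall, with a threaded rod on top; bystander. Origin: centre of its foot
- clamp_c: loose wooden spool clamp standing upright, 40 mm across, 106 mm tall, with a threaded rod on top; bystander. Origin: centre of its foot
- whetstone: grey sharpening stone 50 x 180 x 25 mm lying on the bench; bystander. Origin: centre of its underside
- maple_block: pale wooden block 120 x 60 x 45 mm; bystander. Origin: centre of its underside
- varnish: amber bottle with black cap, 52 mm across, 120 mm tall; bystander. Origin: centre of its underside
- tub: white round tub, 100 mm across the rim, 70 mm tall; bystander. Origin: centre of its underside
Things that resemble listed ones, but are neither listed nor needed, are in the scene too. There is more than one size of the gauge; the one meant has the size given above.

How it is judged:
On the way:
1. the setting block lies home beneath the stop tip, the tip still clear of it (horizontal distance between tip_foot and gauge below 0.012 m and contact force between tip and gauge below 0.1 N and z of gauge in the frame of fixture below 0.022 m), for 0.2 s.
At the end, for the whole second after the job is handed in: The setting block lies flat in the channel, at rest, its pad centred beneath the stop tip to within 12 mm, and the tip presses on it with 0.3 to 5.2 N, that is from first touch to about 4 mm of spring travel (driver at about 2.0 to 3.0 rad) (horizontal distance between tip_foot and gauge below 0.012 m and z of gauge in the frame of fixture below 0.022 m and angle between gauge's own z axis and vertical below 0.08 rad and contact force between tip and gauge between 0.3 and 5.2 N and linear speed of gauge below 0.01 m/s).
It fails at once if a bystander (spool clamp, whetstone, maple block, bottle or tub) is moved by more than 30 mm or tipped over (distance of any of clamp_a, clamp_b, clamp_c, whetstone, maple_block, varnish, tub from where it was at the start of the episode above 0.03 m or angle between any of clamp_a, clamp_b, clamp_c, whetstone, maple_block, varnish, tub's own z axis and vertical above 0.5 rad).
It also fails if it takes over 45 s, if anything falls off the work surface, if the arm or the gripper's body presses on something with over 40 N, if the wrist force passes 120 N, or if a joint passes its speed limit or range.

### The arm

A 6-joint arm with a two-finger parallel gripper is mounted at the origin on the work surface. World frame = base frame: x ahead of the robot, y to its left, z up, the work surface at z = 0. Lengths are in m, angles in rad, forces in N, time in s.
With the tool pointing down it reaches from about 0.275 to 0.725 m from the base axis. Payload 5.6 kg.
Tool frame: the origin (TCP) lies midway between the tips of the shut fingers; the grasp point (between the pads) lies 19 mm behind it; z points along the fingers, y is the line along which they close (so a half turn about z gives the same grasp; the last joint's range is limited). The gripper opens to 85 mm and grips with 20 to 120 N. Pads are 22 mm wide; open, the fingers measure 114 mm over their backs; the gripper's body (76 mm by 85 mm) begins 54 mm behind the grasp point. The pads swing forward as they close: fully open they stand 13 mm farther back than shut.
Start: joints at [1.568, 0.255, 0.108, 0, -1.424, -0.285], TCP at [0.156, 0.527, 0.231] pointing down, gripper open.
Joint ranges: [-2.95, 2.95], [-1.21, 1.97], [-1.09, 1.5], [-2.87, 1.71], [-2.94, -0.07], [-3.05, 3.05]. Speed limits (rad/s): [2.57, 2.57, 3.14, 3.14, 3.14, 3.14].

### API

Orientations are given as a rotation vector (axis times angle).
In Python, from station import * gives the robot as it stands.
- The arm moves only by the shell command python3 -m pendant 'ROWS' [FORCE]. ROWS is JSON, a list of rows, each a list of 5 numbers: the shift along the tool's x, y, z in cm, then the turn about the tool's z in rad, then the gripper command: -1 is fully open, 1 is shut, values between are in proportion. A call has 1 to 5 rows; each row shifts and turns the commanded pose from where the row before left it, along the tool's axes as they then stand; what a row does not reach is not made up. A row lasts 1/8 s, in which the tool goes at most 62.5 mm and 10.7 degrees, less where a joint would pass 70% of its speed; a pose out of reach is approached as far as the arm can. A call is refused whole if a number of a shift passes 6.25 or a number of a turn 0.188, either way. A call with a gripper value outside its range is refused whole. The fingers move at their own pace and stop on an object; FORCE is the grip in N (left out, the last holds). Time passes only in rows, so rows that do not move let the fingers close. It gives the time, the measured TCP pose, the force, the opening and the grip force at its end, in the units of the state.
- get_state(): the state, without advancing time (a new reading comes with each control period).
- grab_frame(name): name is "side" or "top" or "wrist"; returns a dict with "frame" (420x560x3 uint8, blue, green, red), "fx", "fy", "cx", "cy" (pixels), "extrinsics" (4x4, takes a point from camera to world coordinates). Camera axes: x right, y up, looking along -z (the intrinsics and any distortion apply to the point x, -y, -z); pixel columns grow to the right and rows downward; lengths in m; the calibration is good to about 2 mm. A picture is of the moment at which its call begins. There is no depth.
- sign_off(): hands the job in; it is judged then, once.
The state is a dict: "time": time; "joint_pos": joint angles; "joint_velocities": joint speeds; "joint_efforts": joint torques, N m; "position": TCP position; "eef_rot": TCP orientation; "ft_force": force on the tool from outside, world axes, zero at the start; "wrist_torque": the same for the moment, N m; "opening": finger opening in m; "finger_force": force on a finger pad.
Only numpy, scipy, OpenCV 4.12 (cv2) and the standard library are available. Lean on these libraries where they do the work, as an engineer would, in place of code of your own. Each camera call takes 0.05 s, during which the arm holds its last target. There are 200 camera calls.

## Working session

There is one attempt and no reset: what is moved stays moved. The work goes in short steps, Python scripts to look and compute and a shell command to move; the robot and the scene stay as the last step left them, time stands still between calls to the robot, and variables do not carry over. Pictures are saved under pics/ and viewed, at most 10 in all, crops included, and the job is handed in when it is done.

```bash
mkdir -p pics
python3 - <<'E'
from station import *
import cv2
for n in("side","top"):
    f=grab_frame(n); cv2.imwrite(f"pics/{n}0.png",f["frame"]); print(n,f["fx"],f["cx"],f["cy"],f["extrinsics"], [k for k in f])
s=get_state();print(s["time"],s["position"],s["eef_rot"])
E
```

```text
side 413.59664082072266 276.06655698832776 210.95064065345872 [[ 0.75013638  0.46747328 -0.4677223   0.02366756]
 [-0.66116356  0.54364044 -0.51702787 -0.61744035]
 [ 0.01257605  0.69708235  0.71688077  0.90413008]
 [ 0.          0.          0.          1.        ]] ['frame', 'fx', 'fy', 'cx', 'cy', 'extrinsics']
top 379.08430834426434 277.9660138391056 213.26061196174896 [[ 0.15003192  0.96576076 -0.21165201  0.3582112 ]
 [-0.98866438  0.14530417 -0.03780806 -0.05023207]
 [-0.00575962  0.21492522  0.97661352  0.98267988]
 [ 0.          0.          0.          1.        ]] ['frame', 'fx', 'fy', 'cx', 'cy', 'extrinsics']
0.1 [0.15593037 0.52697636 0.23049521] [ 3.10743619e+00 -4.50322920e-01 -2.79947707e-04]
```

View pics/top0.png

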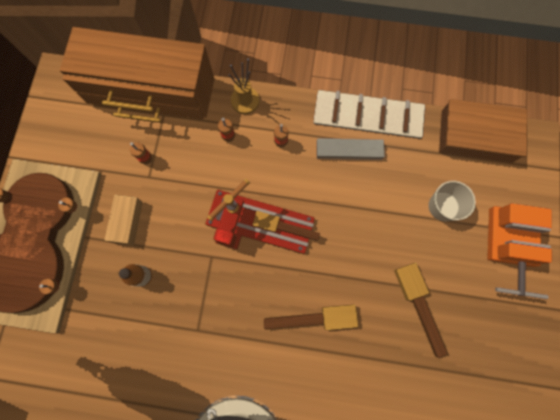

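View pics/side0.png

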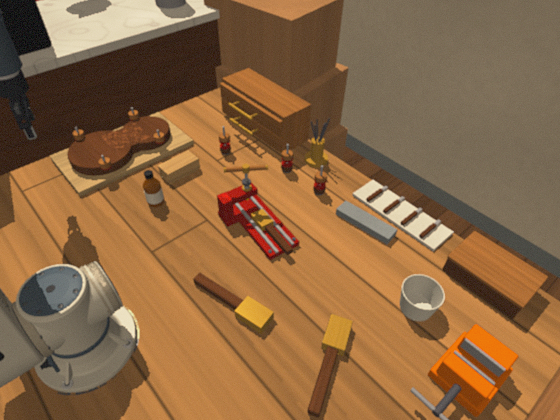

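Run:
```python
import cv2
t=cv2.imread("pics/top0.png")[165:265,190:330]; s=cv2.imread("pics/side0.png")[155:265,205:315]
cv2.imwrite("pics/c.png",cv2.hconcat([cv2.resize(t,(448,320),interpolation=2),cv2.resize(s,(320,320),interpolation=2)]))
```

```text
(no output)
```

View pics/c.png

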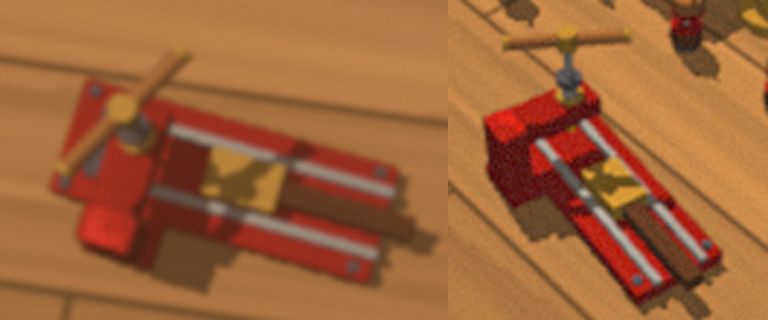

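```bash
cat > h.py <<'E'
from station import *
import numpy as np
def ray(f,u,v):
    E=np.array(f["extrinsics"]); d=E[:3,:3]@[(u-f["cx"])/f["fx"],-(v-f["cy"])/f["fy"],-1]
    return E[:3,3],d
def onz(f,u,v,z):
    o,d=ray(f,u,v); return o+d*(z-o[2])/d[2]
def tri(a,b):
    A=[];B=[]
    for o,d in(a,b):
        d=d/np.linalg.norm(d);P=np.eye(3)-np.outer(d,d);A.append(P);B.append(P@o)
    return np.linalg.lstsq(np.vstack(A),np.hstack(B),rcond=None)[0]
E
python3 - <<'E'
from h import *
np.set_printoptions(precision=4,suppress=True)
t=grab_frame("top");s=grab_frame("side")
T=lambda x,y:(x/3.2+189.7,y/3.2+164.7)
S=lambda x,y:((x-448)/2.909+204.7,y/2.909+154.7)
print("barmid",tri(ray(t,*T(123,108)),ray(s,*S(568,40))))
for n,p,z in[("barmid",(123,108),.163),("bar-",(65,168),.16),("bar+",(186,54),.16),("bed+x-y",(398,172),.018),("bed-x-y",(378,283),.018),("bed+x+y",(90,80),.018),
 ("hend",(415,230),.036),("p1",(208,148),.04),("p2",(284,160),.04),("p3",(276,212),.04),("p4",(203,200),.04)]: print(n,onz(t,*T(*p),z))
for n,p,z in[("barmid",(568,40),.163),("bar-",(505,44),.16),("bar+",(630,37),.16),("bed+x-y",(720,252),.018),("bed-x-y",(640,300),.018),("hend",(698,280),.036),("p1",(583,168),.04),("p2",(620,208),.04),("p3",(648,190),.04),("p4",(612,156),.04)]: print("S",n,onz(s,*S(*p),z))
E
```

```text
barmid [0.5536 0.0969 0.1611]
barmid [0.5528 0.0967 0.163 ]
bar- [0.5052 0.1294 0.16  ]
bar+ [0.599  0.0601 0.16  ]
bed+x-y [ 0.5676 -0.1077  0.018 ]
bed-x-y [ 0.4758 -0.1036  0.018 ]
bed+x+y [0.6067 0.154  0.018 ]
hend [ 0.5194 -0.1259  0.036 ]
p1 [0.5596 0.0459 0.04  ]
p2 [ 0.559  -0.0155  0.04  ]
p3 [ 0.5166 -0.0156  0.04  ]
p4 [0.5175 0.0429 0.04  ]
S barmid [0.5526 0.0949 0.163 ]
S bar- [0.5055 0.1321 0.16  ]
S bar+ [0.6027 0.0626 0.16  ]
S bed+x-y [ 0.5705 -0.1074  0.018 ]
S bed-x-y [ 0.4745 -0.101   0.018 ]
S hend [ 0.5209 -0.1289  0.036 ]
S p1 [0.5285 0.0484 0.04  ]
S p2 [ 0.5218 -0.0166  0.04  ]
S p3 [ 0.558  -0.0164  0.04  ]
S p4 [0.5612 0.0425 0.04  ]
```

```bash
python3 -m pendant '[[0,0,0,-0.148,1],[3.5,4.9,0,0,1],[3.5,4.9,0,0,1],[3.5,4.9,0,0,1],[3.5,4.9,0,0,1]]' 30 && python3 -m pendant '[[3.5,4.9,0,0,1],[3.5,4.9,0,0,1],[3.5,4.9,0,0,1],[3.5,4.9,0,0,1],[3.5,4.9,0,0,1]]' && python3 -m pendant '[[3.5,4.9,0,0,1],[3.5,4.9,0,0,1],[3.5,4.9,0,0,1],[0,0,0,0,1]]'; python3 -c "
from station import *
print(get_state()['joint_pos'],get_state()['eef_rot'])"
```

```text
time: 0.82
position: [0.2679, 0.3119, 0.2313]
eef_rot: [-3.134, 0.218, -0.0]
ft_force: [1.3, -0.3, 0.3]
opening: 0.0003
finger_force: 0.0
time: 1.45
position: [0.407, 0.0449, 0.2315]
eef_rot: [-3.133, 0.219, -0.001]
ft_force: [0.6, 0.6, 0.1]
opening: -0.0002
finger_force: 0.0
time: 1.95
position: [0.4906, -0.1167, 0.2299]
eef_rot: [3.133, -0.228, -0.004]
ft_force: [-0.6, 1.4, -0.4]
opening: -0.0001
finger_force: 0.0
[ 7.79086510e-02  1.66421307e-01 -8.52397373e-03  3.81852453e-04
 -1.39844043e+00  1.34752942e+00] [ 3.13254572 -0.22796853 -0.00393178]
```

```bash
python3 -m pendant '[[3.0,4.6,0,0,1],[0,0,6,0,1],[0,0,6,0,1],[0,0,5,0,1],[0,0,3,0,1]]' && python3 -m pendant '[[0,0,0.3,0,1],[0,0,0,0,1]]'
python3 - <<'E'
from h import *
import cv2
a=[]
for n in("side","top"):
    f=grab_frame(n)["frame"]; c=f[170:290,210:350] if n=="side" else f[165:285,190:330]
    a.append(cv2.resize(c,(400,343),interpolation=2))
cv2.imwrite("pics/d.png",cv2.hconcat(a))
E
```

```text
time: 2.58
position: [0.5116, -0.1621, 0.0288]
eef_rot: [-3.134, 0.219, 0.006]
ft_force: [-0.3, -0.1, 0.6]
opening: 0.0
finger_force: 0.0
time: 2.82
position: [0.5142, -0.1629, 0.0295]
eef_rot: [3.134, -0.218, 0.003]
ft_force: [-1.0, 0.6, 1.5]
opening: -0.0002
finger_force: 0.0
```

View pics/d.png

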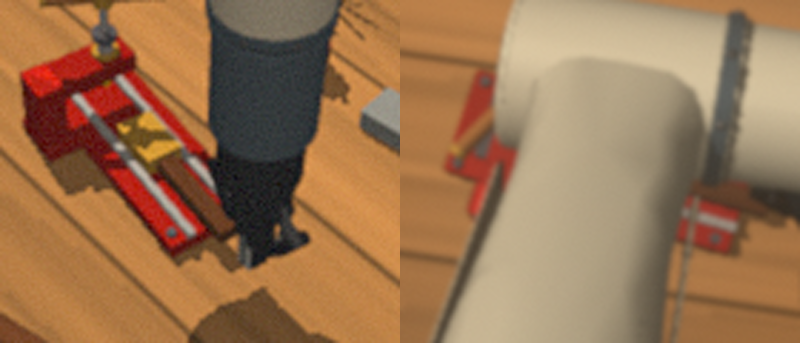

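```bash
python3 -m pendant '[[0,-1.2,0.3,0,1],[0,-1.2,0,0,1],[0,-1.2,0,0,1],[0,-1.2,0,0,1],[0,-1.2,0,0,1]]' && python3 -m pendant '[[0,-1,0,0,1],[0,-1,0,0,1],[0,0,0,0,1]]'
```

```text
time: 3.55
position: [0.522, -0.103, 0.0255]
eef_rot: [3.134, -0.219, 0.001]
ft_force: [-0.8, -2.0, 1.8]
opening: -0.0002
finger_force: 1.4
time: 3.92
position: [0.5246, -0.0829, 0.0251]
eef_rot: [-3.133, 0.219, 0.0]
ft_force: [-0.1, 0.7, -0.2]
opening: -0.0001
finger_force: 0.0
```

```bash
python3 -m pendant '[[0,-0.8,0,0,1],[0,-0.7,0,0,1],[0,-0.3,0,0,1],[0,-0.3,0,0,1]]' && python3 -m pendant '[[0,-0.2,0,0,1],[0,-0.2,0,0,1]]'
```

```text
time: 4.42
position: [0.5273, -0.0629, 0.0252]
eef_rot: [3.134, -0.219, -0.0]
ft_force: [-0.6, -0.5, 0.4]
opening: 0.0001
finger_force: 0.5
time: 4.68
position: [0.528, -0.0591, 0.0253]
eef_rot: [3.134, -0.22, -0.0]
ft_force: [0.3, -0.4, -0.8]
opening: 0.0001
finger_force: 0.5
```

```bash
for i in 1 2; do python3 -m pendant '[[0,-0.2,0,0,1],[0,-0.2,0,0,1]]'|sed -n '2p;4p;6p'; done
python3 - <<'E'
from h import *
import cv2
f=grab_frame("side")["frame"]
cv2.imwrite("pics/e.png",cv2.resize(f[150:270,200:340],(700,600),interpolation=2))
E
```

```text
position: [0.5284, -0.0555, 0.0253]
ft_force: [-0.4, -7.1, 0.6]
finger_force: 3.4
position: [0.5279, -0.0548, 0.0255]
ft_force: [-1.8, -21.1, 1.7]
finger_force: 9.7
```

View pics/e.png

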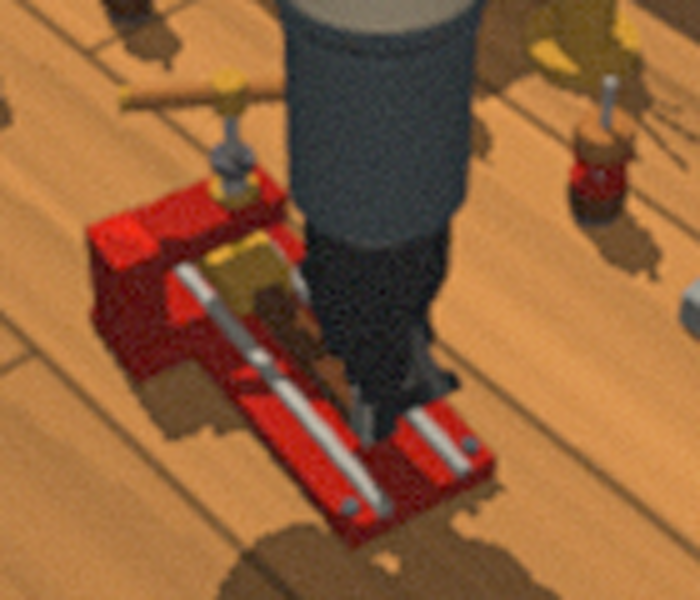

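```bash
python3 -m pendant '[[0,2,0,0,1],[0,2,0,0,1],[0,0,-5.6,0,1],[0,0,-5.6,0,1],[0,0,-5.6,0,1]]' && python3 -m pendant '[[0,0,-5.6,0,1],[0.4,-4.8,0,0,-1],[0,-4.8,0,0,-1],[0,-4.8,0,0,-1],[0,-4.8,0,0,-1]]' && python3 -m pendant '[[0,0,0,0.163,-1],[0,0,0,0.163,-1],[0,0,0,0.163,-1],[0,0,0,0,-1]]'
python3 - <<'E'
from h import *
import cv2
f=grab_frame("wrist");print(f["fx"],f["cx"],f["cy"],np.round(f["extrinsics"],4).tolist())
cv2.imwrite("pics/f.png",f["frame"])
E
```

```text
time: 5.85
position: [0.5234, -0.0909, 0.1952]
eef_rot: [-3.133, 0.22, -0.001]
ft_force: [1.5, -0.2, -0.5]
opening: 0.0
finger_force: 0.0
time: 6.48
position: [0.5544, 0.1004, 0.2494]
eef_rot: [-3.132, 0.219, -0.001]
ft_force: [0.6, 0.2, 0.6]
opening: 0.0724
finger_force: 0.0
time: 6.98
position: [0.5543, 0.0989, 0.2493]
eef_rot: [-2.987, 0.969, 0.0]
ft_force: [1.2, 0.1, -1.0]
opening: 0.0855
finger_force: 0.0
341.5247952899949 279.3081927862373 205.3240461559167 [[-0.5873, 0.7708, 0.2469, 0.6164], [-0.8094, -0.5587, -0.1812, 0.052], [-0.0017, -0.3062, 0.952, 0.3921], [0.0, 0.0, 0.0, 1.0]]
```

View pics/f.png

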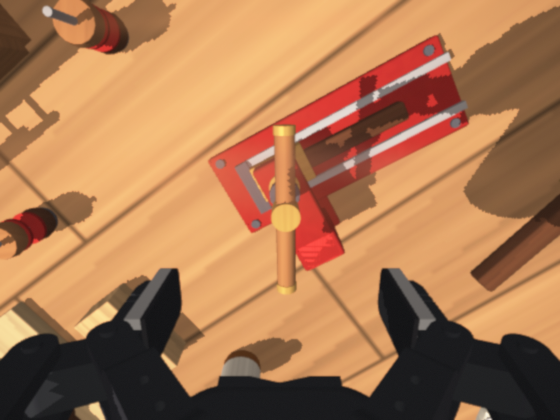

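Run:
```python
from h import *
f=grab_frame("wrist")
for n,u,v,z in[("mid",286,217,.171),("b1",284,130,.163),("b2",287,291,.163),("hend",407,105,.036),("bed1",440,37,.018),("bed2",468,123,.018)]: print(n,onz(f,u,v,z).round(4))
```

```text
mid [0.5495 0.0952 0.171 ]
b1 [0.5973 0.0625 0.163 ]
b2 [0.4976 0.1311 0.163 ]
hend [ 0.5346 -0.0457  0.036 ]
bed1 [ 0.5681 -0.1091  0.018 ]
bed2 [ 0.4762 -0.0943  0.018 ]
```

```bash
python3 -m pendant '[[-0.1,0.4,4,0,-1],[0,0,4,0,-1],[0,0,2.5,0,-1],[0,0,0,0,-1]]' && python3 -m pendant '[[0,0,0,0,1],[0,0,0,0,1],[0,0,0,0,1],[0,0,0,0,1],[0,0,0,0,1]]' 30
```

```text
time: 7.58
position: [0.5498, 0.0956, 0.1425]
eef_rot: [2.986, -0.968, -0.005]
ft_force: [0.2, -0.3, 0.1]
opening: 0.0856
finger_force: 0.0
time: 8.2
position: [0.5513, 0.0961, 0.1448]
eef_rot: [-2.987, 0.971, -0.001]
ft_force: [-0.8, 0.4, 1.4]
opening: 0.0129
finger_force: 29.1
```

```bash
python3 -m pendant '[[0,0,0.06,0.16,1],[0,0,0.07,0.16,1],[0,0,0.06,0.16,1],[0,0,0.07,0.16,1],[0,0,0.06,0.16,1]]' && python3 -m pendant '[[0,0,0.06,0.16,1],[0,0,0.07,0.16,1],[0,0,0.06,0.16,1],[0,0,0.07,0.16,1],[0,0,0.06,0.16,1]]' && python3 -m pendant '[[0,0,0.06,0.16,1],[0,0,0.06,0.15,1],[0,0,0,0,1],[0,0,0,0,1]]'
```

```text
time: 8.82
position: [0.5513, 0.0961, 0.1416]
eef_rot: [-2.368, 2.064, -0.001]
ft_force: [-0.8, 0.7, 2.1]
opening: 0.0128
finger_force: 29.3
time: 9.45
position: [0.5514, 0.0961, 0.1384]
eef_rot: [-1.377, 2.823, -0.001]
ft_force: [-0.0, -0.7, 2.3]
opening: 0.0129
finger_force: 29.3
time: 9.95
position: [0.5514, 0.0961, 0.1371]
eef_rot: [-0.937, 2.998, -0.0]
ft_force: [-0.0, -0.5, 3.1]
opening: 0.0128
finger_force: 29.2
```

```bash
python3 -m pendant '[[0,0,0,0,-1],[0,0,0,0,-1],[0,0,0,0,-1],[0,0,0,0,-1]]' && python3 -m pendant '[[0,0,-4,0,-1],[0,0,-4,0,-1],[0,0,-3,0,-1],[0,0,0,0,-1]]'
python3 - <<'E'
from h import *
import cv2
f=grab_frame("wrist")
cv2.imwrite("pics/g.png",f["frame"])
E
```

```text
time: 10.45
position: [0.551, 0.0961, 0.1365]
eef_rot: [0.933, -3.0, -0.0]
ft_force: [-0.2, 1.0, 0.1]
opening: 0.0834
finger_force: 0.0
time: 10.95
position: [0.5524, 0.0963, 0.2495]
eef_rot: [-0.931, 2.995, 0.0]
ft_force: [-0.5, 1.0, -0.0]
opening: 0.0857
finger_force: 0.0
```

View pics/g.png

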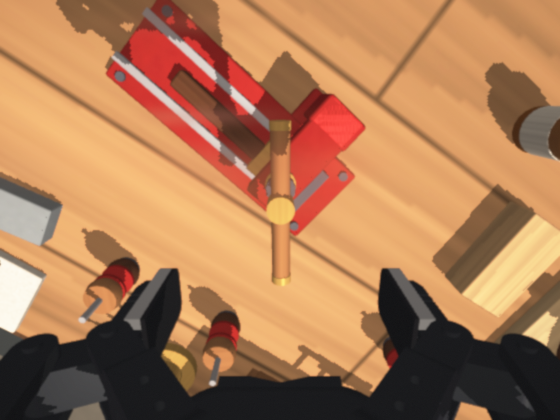

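Run:
```python
from h import *
f=grab_frame("wrist"); P=lambda u,v,z:onz(f,u,v,z)[:2]
ang=lambda a:np.degrees(np.arctan2(a[1],a[0]))
b=P(280,124,.155)-P(282,281,.155); print("bar",ang(b),np.linalg.norm(b))
for p,q in(((113,58),(252,178)),((148,12),(290,118))):
    d=P(*p,.024)-P(*q,.024); print("y",ang(d)+180,np.linalg.norm(d))
print(P(175,75,.036),P(280,210,.163))
```

```text
bar -144.70159224830087 0.11944834888914711
y 82.39185626428116 0.1812419419294095
y 88.77500533473598 0.1677821632153519
[ 0.52767719 -0.04257206] [0.54865772 0.09512307]
```

```bash
python3 -c "
from station import *
print(sign_off())"
```

```text
the job is handed in; nothing more can be done
None
```

The job is handed in: the brass block was pushed home against the end stop, and the screw was turned down to about 2.4 rad (allowed 2.0 to 3.0), which should press on the block with about 2.6 N; I worked that out from the angle rather than measuring it, and the judged result was not shown.

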